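# Mount a roll of gummed tape on its spindle and hang it in the dispenser

### The arm

A 6-joint arm with a two-finger parallel gripper is mounted at the origin on the work surface. World frame = base frame: x ahead of the robot, y to its left, z up, the work surface at z = 0. Lengths are in m, angles in degrees, forces in N, time in s.
With the tool pointing down it reaches from about 0.375 to 0.9 m from the base axis. Payload 3.1 kg.
Tool frame: the origin (TCP) lies on the centre line of the jaws, within the pads' length; the fingertips stand 17 mm ahead of it and the grasp point (between the pads) lies 2 mm behind it; z points along the fingers, y is the line along which they close (so a half turn about z gives the same grasp; the last joint's range is limited). The gripper opens to 87 mm and grips with 3 to 60 N. Pads are 19 mm wide; open, the fingers measure 117 mm over their backs; the gripper's body (75 mm by 190 mm) begins 51 mm behind the grasp point.
Start: joints at [62.08, 30.224, 82.088, -0, 67.689, -10.227], TCP at [0.19, 0.595, 0.24] pointing down, gripper open.
Joint ranges: [-176.69, 176.69], [-43.24, 126.21], [12.49, 139.97], [-82, 262], [0, 151.66], [-163.58, 163.58]. Speed limits (degrees/s): [159.86, 159.86, 180, 180, 180, 180].

### API

Orientations are given as a 3x3 rotation matrix whose columns are the frame's x, y, z axes.
In Python, from rig import bot, imaging, finder gives the robot as it stands. The module is installed in compiled form; this text tells all that it offers.
- The arm moves only by the tool play_rows, never from a script. Its argument "motion" is a list that holds one entry, the list of rows, each a list of 6 numbers: the shift along the tool's x, y, z in parts of the range, where 1.0 means 0.6 m, then the turn, a rotation vector about the tool's x, y, z in parts of the range, where 1.0 means pi/2 rad. In form: [[[dx, dy, dz, wx, wy, wz], ...]]. A call has 1 to 8 rows; each row is the pose to reach, as a shift and turn from the pose commanded when the call began, along the tool's axes at that moment; what a row does not reach only later rows make up. A row lasts 1/12 s, in which the tool goes at most 41.7 mm and 7.16 degrees, less where a joint would pass 70% of its speed; a pose out of reach is approached as far as the arm can. Shift and turn numbers lie between -1 and 1, and a call with a number outside is refused. A call with a gripper value outside its range is refused whole. "fingers" is the finger opening in m, from 0 to 0.087, set as the call begins (left out, the last holds). The fingers move at their own pace and stop on an object; the grip force is fixed at half the most. Time passes only in rows, so rows that repeat a pose let the fingers close. It gives the time, the measured TCP pose, the force, the opening and the grip force at its end, in the units of the state.
- bot.read_state(): the state, without advancing time (a new reading comes with each control period).
- imaging.capture(name): name is "scene" or "top"; returns a dict with "frame" (400x640x3 uint8, red, green, blue), "camera_matrix" (3x3 intrinsics, pixels), "R" (3x3) and "t" (3): a world point X has camera coordinates R X + t. Camera axes: x right, y down, z forward; pixel columns grow to the right and rows downward; lengths in m; the calibration is good to about 2 mm. A picture is of the moment at which its call begins. There is no depth.
- bot.hand_in(): hands the job in; it is judged then, once.
Trained networks look in the newest picture that a camera, given by its name, has taken for a name from the list of things; names that differ only in an ending like _2 or _b are one class to them, and where a whole thing is asked for, a point or a joint stands for the part that bears it (a point fixed in the world has none). Each returns a list of dicts, best first, with "confidence" (0 to 1); they miss things now and then, are a little off and sometimes report something else, mostly with a low value. They report only what shows in the picture. A call takes as long as a camera call. They do not tell look-alikes from the thing itself.
- finder.recognise(camera, name): "at" ([x, y, z] in m, in world coordinates, good to about 4 mm: the middle of the surface that is visible of it).
- finder.outline_of(camera, name): "pixels" (400x640 bool, what is visible of it).
The state is a dict: "time_s": time; "joint_positions": joint angles; "qvel": joint speeds; "tau": joint torques, N m; "position": TCP position; "tcp_rot": TCP orientation; "force": force on the tool from outside, world axes, zero at the start; "moment": the same for the moment, N m; "opening": opening from 0.0 (shut) to 1.0 (fully open); "grasp_force": force on a finger pad.
Only numpy, scipy, OpenCV 4.12 (cv2) and the standard library are available. Lean on these libraries where they do the work, as an engineer would, in place of code of your own. Each camera call takes 0.05 s, during which the arm holds its last target. There are 200 camera calls.

### The job

The tape dispenser is empty. Take the spindle by its wooden handle, push it through the core of the wide tape roll lying on the rest and bed its collar on the core with a steady push of 5 to 10 N for about half a second (15 N would crush the cardboard); then lift the roll out on the spindle, lay the spindle gently to the bottom of the slots in the dispenser's two cheeks, collar and roll between the cheeks, and let go. Touch the roll with nothing but the spindle, and leave the other things on the bench alone.

Things in the scene. Friction and masses are not known exactly. Their poses are not given: they have to be found in the camera images.
- spindle: Loose spindle, 0.15 kg, 185 mm long, lying level on the bench on its handle and collar. x runs along it towards the tip, z up; the shaft's centre line lies at z = +17 mm, and x = 0 is the collar's face towards the tip. Wooden handle of square section 34 x 34 mm from x = -90 to -30 (flat sides: grip across y); bare shaft, 21 mm dia, from -30 to -6; collar; then shaft, 21 mm dia, to x = +95.
- spindle_grip (a point): Middle of the spindle's handle, on the centre line (x = -57 mm of the spindle).
- spindle_mid (a point): Point on the spindle's centre line 34 mm ahead of the collar's face; it lies midway between the dispenser's cheeks when the spindle is rightly hung.
- spindle_tip (a point): The tip of the spindle, on the centre line (x = +95 mm). The last 6 mm of the shaft taper to 11 mm dia.
- collar: The aluminium collar of the spindle, 34 mm dia, 6 mm thick, rigid with it (same frame as spindle).
- roll: Wide roll of brown paper tape, 72 mm dia, 50 mm wide, 0.18 kg (to +-30 %), lying on the rest with its bore level. Origin at its centre, x along its bore, pointing to the rest's end board; faces at x = -25 and +25 mm. It slides on the rest when pushed, until its +x face meets the end board, 0 to 15 mm away.
- roll_mouth (a point): Centre of the bore at the roll's -x paper face, x = -25 mm of the roll. The cardboard core (bore 26 mm, outer dia 31.6 mm) is shifted endways and jammed: here it stands 1 to 14 mm proud of the paper, by an amount that differs each time and is not measured. The spindle's collar comes to bear on this core, which does not give, and not on the paper.
- rest: Fixed wooden rest for rolls, 130 x 96 mm. Origin at the centre of its underside on the bench; x along it, z up. Two dowels carry the roll, its centre line over the rest's x axis, 53 mm above the bench. The -x end is open: the spindle goes in from there along +x. At the +x end stands a board (x = +55 to +65 mm), 72 mm high, with an open-topped notch 36 mm wide, down to z = 36 mm, for the spindle.
- dispenser: Fixed heavy grey tape dispenser, base 124 x 235 x 12 mm. Origin on the bench below the cradle; x across the two cheeks, y towards its front (water tank and tear bar, up to 84 mm high, to 170 mm ahead), z up. The 8 mm thick cheeks stand at x = -46 and +46 mm, up to 82 mm above the bench. The spindle may lie in it either way round: handle outside either cheek, collar inside.
- cradle (a point): Where spindle_mid comes to rest: midway between the cheeks, 62 mm above the bench (dispenser axes). Each cheek has an open-topped slot at y = 0, 26 mm wide, flaring to about 45 mm at the mouth from 70 mm above the bench upwards; the slot bottoms are flat, 51.5 mm above the bench.
- narrow_roll: Bystander: narrow tape roll, 78 mm dia, 24 mm high, lying flat.
- bone_folder: Bystander: bone folder, 165 mm long, lying flat.
- pencil: Bystander: yellow pencil.
- weight: Bystander: brass weight with a knob, 54 mm dia, 60 mm high.
- awl: Bystander: awl with a wooden handle, 145 mm long.
- mug: Bystander: white mug, 92 mm high.
- glue_jar: Bystander: jar of glue, 95 mm high.
- book: Bystander: green book, 150 x 215 x 26 mm, lying flat.
Not all that is in view belongs to the job. What is shaped like the spindle but green is not meant. Several things have the shape of the rest; the one meant has the colours described above.

How it is judged:
By the outcome, as a careful person would: the job done as asked, in the order asked, and still so for the second after the job is handed in, with the robot touching nothing.
It also fails if it takes over 69 s, if anything falls off the work surface, if the arm or the gripper's body presses on something with over 40 N, if the wrist force passes 120 N, or if a joint passes its speed limit or range.

## Working session

There is one attempt and no reset: what is moved stays moved. The work goes in short steps, Python scripts to look and compute and a tool call to move; the robot and the scene stay as the last step left them, time stands still between calls to the robot, and variables do not carry over. Pictures are saved under pics/ and viewed, at most 10 in all, crops included, and the job is handed in when it is done.

Besides the shell and the picture viewer there is one more tool, called after "Request:" as name(argument=value, ...), one argument or row to a line, values as JSON. play_rows: Moves the arm, as the interface text tells. Its arguments: {"type":"object","properties":{"motion":{"type":"array"},"fingers":{"type":"number"}},"required":["motion"]}

```bash
mkdir -p pics; python3 - <<'E'
from rig import bot, imaging, finder
import cv2, numpy as np, pickle
d={}
for n in ("scene","top"):
    c=imaging.capture(n); d[n]=c; cv2.imwrite(f"pics/{n}0.png",c["frame"][:,:,::-1])
    print(n,c["camera_matrix"].tolist(),np.round(-c["R"].T@c["t"],3),np.round(c["R"],3).tolist())
    for o in ("spindle","collar","spindle_tip","spindle_grip","roll","roll_mouth","rest","dispenser","cradle"):
        print(o,[(np.round(r["at"],4).tolist(),round(r["confidence"],2)) for r in finder.recognise(n,o)])
pickle.dump(d,open("d0.pkl","wb"))
s=bot.read_state();print(s["position"],s["tcp_rot"],s["time_s"],s["force"],s["opening"])
E
```

```text
scene [[497.9632526604506, 0.0, 320.51049458398575], [0.0, 497.9632526604506, 207.01368384933522], [0.0, 0.0, 1.0]] [1.814 0.436 1.429] [[-0.43, 0.903, 0.006], [0.62, 0.3, -0.725], [-0.656, -0.309, -0.689]]
spindle [([0.5085, -0.2643, 0.0294], 0.83), ([0.3656, -0.3674, 0.0232], 0.56), ([0.4554, -0.6964, 0.0253], 0.55), ([0.5468, 0.36, 0.0078], 0.54)]
collar []
spindle_tip [([0.5112, -0.2715, 0.0225], 0.8), ([0.3612, -0.372, 0.0236], 0.61), ([0.4547, -0.6938, 0.0256], 0.56)]
spindle_grip [([0.4587, -0.6957, 0.0221], 0.79), ([0.3628, -0.3683, 0.0218], 0.7), ([0.5052, -0.2722, 0.0271], 0.5), ([0.5447, 0.352, 0.0131], 0.26)]
roll [([0.5773, 0.0537, 0.0755], 0.82), ([0.7003, -0.1128, 0.0204], 0.48)]
roll_mouth [([0.5796, 0.0502, 0.0761], 0.82), ([0.7997, -0.0243, 0.0727], 0.59)]
rest [([0.5887, 0.0227, 0.0102], 0.95), ([0.3041, 0.4148, 0.0124], 0.88), ([0.5805, 0.0513, 0.0745], 0.2)]
dispenser [([0.5434, 0.354, 0.0072], 0.9)]
cradle [([0.5426, 0.356, 0.0081], 0.61), ([0.509, -0.272, 0.028], 0.35)]
top [[460.35990187207886, 0.0, 323.9551758889085], [0.0, 460.35990187207886, 202.65287496617
[... 335 characters left out ...]
 -0.6967, 0.0258], 0.66), ([0.6787, 0.0691, 0.0204], 0.37)]
spindle_grip [([0.449, -0.6973, 0.0236], 0.71), ([0.3407, -0.3813, 0.0279], 0.63), ([0.4969, -0.2654, 0.0282], 0.59)]
roll [([0.552, 0.0448, 0.0809], 0.6)]
roll_mouth [([0.5494, 0.05, 0.0806], 0.73), ([0.6928, -0.1054, 0.0246], 0.7)]
rest [([0.286, 0.4229, 0.0098], 0.85), ([0.5453, 0.006, 0.0145], 0.79)]
dispenser [([0.5324, 0.3487, 0.0173], 0.7)]
cradle [([0.5326, 0.3465, 0.0202], 0.93)]
[0.18992459 0.59541479 0.23954493] [[-9.52698118e-01  3.03918237e-01  3.07159405e-05]
 [ 3.03918237e-01  9.52698118e-01 -2.34325005e-05]
 [-3.63845829e-05 -1.29889647e-05 -9.99999999e-01]] 1.0 [-0.03417125  0.18053117 -0.03819971] 1.000227172109848
```

View pics/scene0.png

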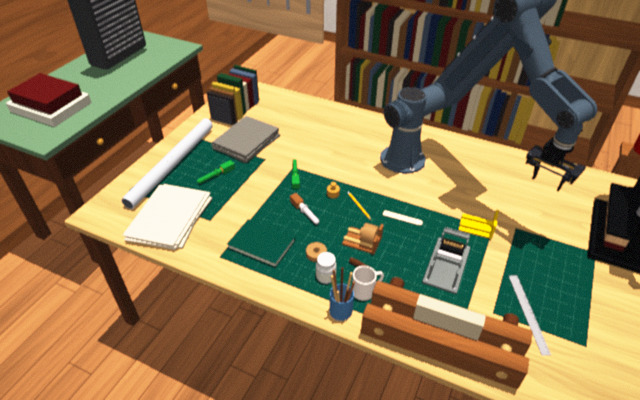

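View pics/top0.png

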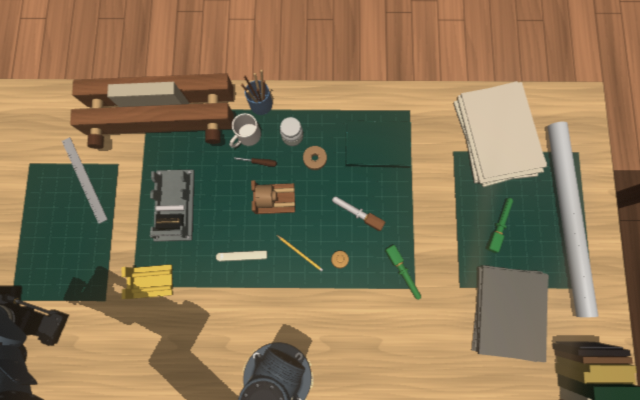

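Candidates for the spindle are the brown-handled one at scene (304,209) / top (358,213), and the green look-alikes at top (403,270) and (501,225). For the rest, there is a wooden one at top (273,198) and a yellow decoy at top (148,281). I choose the brown-handled spindle and the wooden rest, and will check both in one close crop.

```bash
python3 - <<'E'
import cv2,pickle,numpy as np
d=pickle.load(open("d0.pkl","rb"))
def crop(n,x,y,w,h,W,H): return cv2.resize(d[n]["frame"][y:y+h,x:x+w,::-1],(W,H),interpolation=cv2.INTER_CUBIC)
a=np.hstack([crop("top",240,170,66,50,396,300),crop("top",325,190,66,50,396,300)])
b=np.hstack([crop("scene",335,215,55,42,396,300),crop("scene",280,185,55,42,396,300)])
cv2.imwrite("pics/c1.png",np.vstack([a,b]))
a=np.hstack([crop("top",140,165,66,83,390,490),crop("scene",415,220,66,83,390,490)])
cv2.imwrite("pics/c2.png",a)
E
```

```text
(no output)
```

View pics/c1.png

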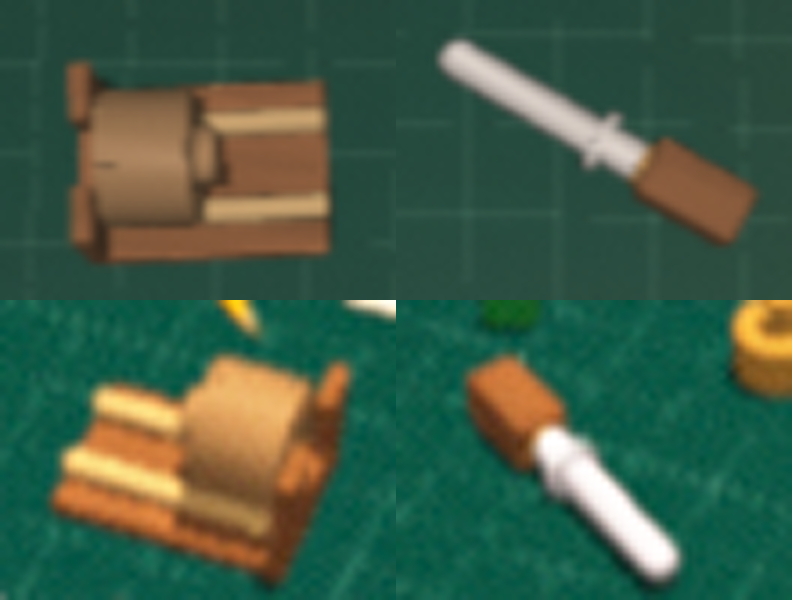

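View pics/c2.png

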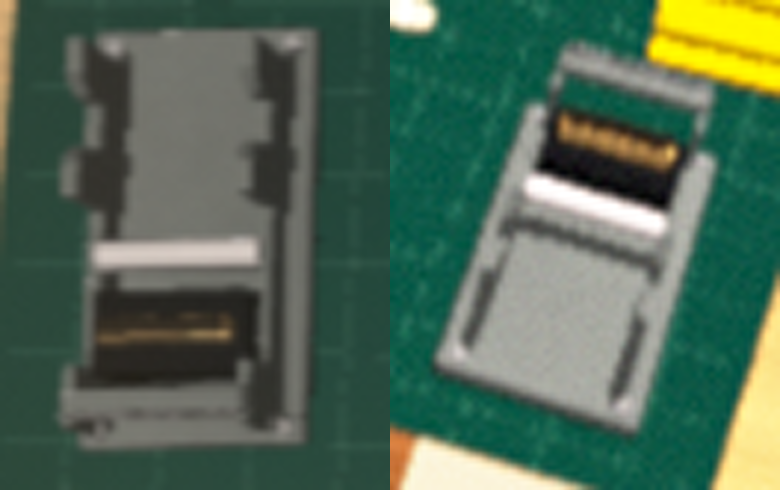

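The crops show the chosen spindle: brown handle, white shaft and collar, with its tip to the upper left. The roll lies on the wooden rest with its end board on the left (+y) and its mouth on the right (core about crop (205,155)). The dispenser's slot row is near crop (90,125), and its front with the tear bar points to -x. Next I fit silhouettes for precise poses.

```bash
cat > fit.py <<'E'
import cv2,numpy as np
from scipy.optimize import minimize
S=6
def objmask(c,roi,thr=0.30):
    x,y,w,h=roi; f=c["frame"][y:y+h,x:x+w].astype(np.float32)
    f=cv2.resize(f,None,fx=S,fy=S,interpolation=cv2.INTER_CUBIC)
    return (f[...,0]/(f.sum(2)+1)>thr).astype(np.uint8)
def biggest(m):
    n,l,s,_=cv2.connectedComponentsWithStats(m); return (l==1+np.argmax(s[1:,4])).astype(np.uint8)
def proj(c,P):
    q=(P@c["R"].T+c["t"])@c["camera_matrix"].T; return q[:,:2]/q[:,2:]
def box(x0,x1,y0,y1,z0,z1): return np.array([[x,y,z] for x in(x0,x1) for y in(y0,y1) for z in(z0,z1)],float)
def cyl(x0,x1,r,z,r1=None):
    a=np.linspace(0,2*np.pi,24,endpoint=False); r1=r if r1 is None else r1
    return np.vstack([np.c_[np.full(24,x),q*np.cos(a),z+q*np.sin(a)] for x,q in((x0,r),(x1,r1))])
def place(P,x,y,yaw):
    c,s=np.cos(yaw),np.sin(yaw); return P@np.array([[c,s,0],[-s,c,0],[0,0,1]])+[x,y,0]
def render(c,roi,parts):
    m=np.zeros((roi[3]*S,roi[2]*S),np.uint8)
    for P in parts:
        u=((proj(c,P)-roi[:2]+0.5)*S-0.5)
        cv2.fillConvexPoly(m,np.round(cv2.convexHull(u.astype(np.float32))*16).astype(np.int32),1,shift=4)
    return m
def fit(views,model,p0,steps):
    """views: list of (cam,roi,mask); model(q)->parts in the body frame; p=(x,y,yaw,*q)"""
    def cost(p):
        parts=[place(P,*p[:3]) for P in model(p[3:])]
        return sum(np.count_nonzero(render(c,r,parts)!=m) for c,r,m in views)/S/S
    p=np.array(p0,float)
    for k in (1,.5,.25):
        sx=np.vstack([p]+[p+k*np.eye(len(p))[i]*steps[i] for i in range(len(p))])
        p=minimize(cost,p,method="Nelder-Mead",options=dict(initial_simplex=sx,maxfev=500,xatol=1e-5,fatol=.05)).x
    return p,cost(p)
def spindle(q,): return [box(-.09,-.03,-.017,.017,0,.034),cyl(-.03,.089,.0105,.017),cyl(.089,.095,.0105,.017,.0055),cyl(-.006,0,.017,.017)]
def rest(q):
    t,xr,pr=q
    return [box(-.065,.065,-.048,.048,0,t),box(.055,.065,-.048,.048,0,.036),box(.055,.065,-.048,-.018,0,.072),box(.055,.065,.018,.048,0,.072),
      cyl(xr-.025,xr+.025,.036,.053),cyl(xr-.025-pr,xr,.0158,.053)]
def disp(q):
    a,b,c,w=q
    return [box(-.062,.062,-.065,.17,0,.012)]+[box(s*.046-.004,s*.046+.004,a,b,0,.082) for s in(-1,1)]+[box(-w,w,c,.17,0,.084)]
E
cat > m1.py <<'E'
from fit import *; import pickle
d=pickle.load(open("d0.pkl","rb"))
R={"spindle":((325,190,66,45),(282,187,46,42)),"rest":((244,174,58,48),(338,217,50,40)),"disp":((143,163,60,84),(418,224,58,72))}
J=[("spindle",spindle,[.50,-.27,2.6-.5],[.01,.01,.1]),("rest",rest,[.555,.03,np.pi/2,.02,.015,.006],[.01,.01,.05,.005,.008,.004]),
   ("disp",disp,[.58,.35,-np.pi/2+np.pi,-.03,.03,.13,.05],[.01,.01,.05,.01,.01,.02,.01])]
ims=[]
for n,mod,p0,st in J:
    V=[(d[k],r,biggest(objmask(d[k],r))) for k,r in zip(("top","scene"),R[n])]
    if n=="spindle":
        ys,xs=np.nonzero(V[0][2]);
        p0=min((fit(V,mod,[.50,-.265,a],[.01,.01,.1]) for a in np.radians([0,40,60,80,120])),key=lambda z:z[1])[0]
    if n=="disp":  p0[2]=np.pi/2  # x axis along +y
    for vs in (V,V[:1],V[1:]):
        p,c=fit(vs,mod,p0,st); print(n,len(vs),np.round(p[:2],4),round(np.degrees(p[2]),2),np.round(p[3:],4),"xor",round(c,1),"of",sum(v[2].sum() for v in vs)//36)
        if len(vs)==2: 
            for c_,r,m in V:
                o=render(c_,r,[place(P,*p[:3]) for P in mod(p[3:])]); im=np.dstack([m*255,np.zeros_like(m),o*255]); ims.append(cv2.copyMakeBorder(im,0,510-im.shape[0],0,400-im.shape[1],cv2.BORDER_CONSTANT,value=(90,90,90)))
cv2.imwrite("pics/fit.png",cv2.resize(np.vstack([np.hstack(ims[0::2]),np.hstack(ims[1::2])]),(700,595)))
E
python3 m1.py
```

```text
spindle 2 [ 0.5101 -0.2515] 60.44 [] xor 85.4 of 851
spindle 1 [ 0.5101 -0.2515] 60.44 [] xor 36.2 of 527
spindle 1 [ 0.5075 -0.2524] 59.23 [] xor 31.5 of 324
rest 2 [0.5573 0.0215] 92.92 [0.0176 0.0254 0.0114] xor 107.8 of 2219
rest 1 [0.5577 0.0228] 92.81 [0.0167 0.0105 0.0101] xor 47.2 of 1320
rest 1 [0.5546 0.021 ] 93.03 [0.0141 0.0257 0.0115] xor 32.2 of 898
disp 2 [0.5876 0.3533] 91.88 [-0.043   0.0427  0.1339  0.0457] xor 496.1 of 4890
disp 1 [0.5879 0.3542] 91.78 [-0.0426  0.0426  0.1353  0.0439] xor 73.2 of 2893
disp 1 [0.5811 0.3526] 91.81 [-0.0179  0.0163  0.1395  0.0469] xor 355.5 of 1997
```

View pics/fit.png

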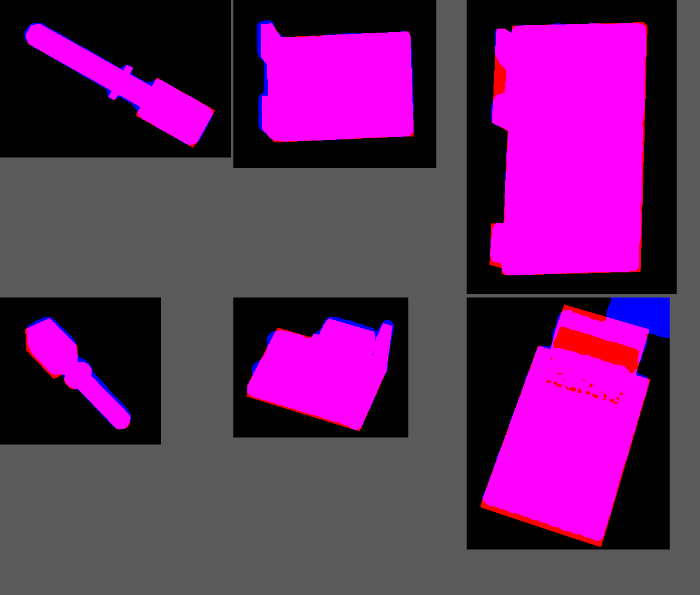

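```bash
cat > go.py <<'E'
# usage: go.py x y z yaw [x y z yaw ...]: shift (mm) and turn in the tool axes, each from the pose before it
import sys,numpy as np
from scipy.spatial.transform import Rotation as Ro
from rig import bot
s=bot.read_state(); P=np.array(s["position"]); R=np.array(s["tcp_rot"])
print("t",round(s["time_s"],2),"P",np.round(P,4),"yaw",round(np.degrees(np.arctan2(R[1,0],R[0,0])),2),"tilt",np.round(R[:,2],4),"F",np.round(s["force"],2),"M",np.round(s["moment"],3),"open",round(s["opening"]*87,1),"grip",round(s["grasp_force"],1),"q",np.round(s["joint_positions"],1))
a=np.array(sys.argv[1:],float).reshape(-1,4)
for x,y,z,yaw in a:
    c,n=np.cos(np.radians(yaw)),np.sin(np.radians(yaw)); T=np.array([[c,n,0],[n,-c,0],[0,0,-1.]])
    print("shift mm",np.round(R.T@([x,y,z]-P)*1e3,1),"turn",np.round(Ro.from_matrix(R.T@T).as_rotvec(degrees=True),2)); P=np.array([x,y,z]);R=T
E
python3 go.py .33 .40 .27 136 .46 .10 .27 100 .483 -.2 .2 70 .483 -.297 .10 60
```

```text
t 1.0 P [0.1899 0.5954 0.2395] yaw 162.31 tilt [ 0. -0. -1.] F [-0.03  0.18 -0.04] M [-0.033 -0.008  0.023] open 87.0 grip 0.0 q [ 62.1  30.2  82.1  -0.   67.7 -10.2]
shift mm [-192.8 -143.6  -30.4] turn [-0.    0.   26.31]
shift mm [-301.9 -125.5    0. ] turn [ 0.  0. 36.]
shift mm [-299.4  -29.4   70. ] turn [ 0.  0. 30.]
shift mm [-91.2  33.2 100. ] turn [ 0.  0. 10.]
```

Careful with the scale: shifts go in shares of 0.6 m and turns go in shares of pi/2 rad. That gives: -0.193 m is -0.3217, -0.03 m is -0.05, 26.3 degrees is 0.2922.

Request:
play_rows(
  motion=[
    [[-0.3217,-0.24,-0.05,0,0,0.2922],[-0.3217,-0.24,-0.05,0,0,0.2922],[-0.3217,-0.24,-0.05,0,0,0.2922],[-0.3217,-0.24,-0.05,0,0,0.2922],[-0.3217,-0.24,-0.05,0,0,0.2922],[-0.3217,-0.24,-0.05,0,0,0.2922],[-0.3217,-0.24,-0.05,0,0,0.2922]],
  ],
)

```text
time_s: 1.58
position: [0.3337, 0.3957, 0.2706]
tcp_rot: [[-0.716, 0.699, 0.003], [0.699, 0.716, -0.001], [-0.003, 0.001, -1.0]]
force: [1.0, 0.0, 0.8]
opening: 1.0
grasp_force: 0.0
```

Converted, -0.302 m is -0.5033, -0.1255 m is -0.2092, 36 degrees is 0.4.

Request:
play_rows(
  motion=[
    [[-0.5033,-0.2092,0,0,0,0.4],[-0.5033,-0.2092,0,0,0,0.4],[-0.5033,-0.2092,0,0,0,0.4],[-0.5033,-0.2092,0,0,0,0.4],[-0.5033,-0.2092,0,0,0,0.4],[-0.5033,-0.2092,0,0,0,0.4],[-0.5033,-0.2092,0,0,0,0.4],[-0.5033,-0.2092,0,0,0,0.4]],
  ],
)

```text
time_s: 2.25
position: [0.4611, 0.0976, 0.2698]
tcp_rot: [[-0.173, 0.985, 0.001], [0.985, 0.173, -0.0], [-0.0, 0.001, -1.0]]
force: [0.1, 0.3, 0.0]
opening: 0.999
grasp_force: 0.0
```

Converted, -0.3 m is -0.5, 0.07 m is 0.1167, 30 degrees is 0.3333.

Request:
play_rows(
  motion=[
    [[-0.5,-0.049,0.1167,0,0,0.3333],[-0.5,-0.049,0.1167,0,0,0.3333],[-0.5,-0.049,0.1167,0,0,0.3333],[-0.5,-0.049,0.1167,0,0,0.3333],[-0.5,-0.049,0.1167,0,0,0.3333],[-0.5,-0.049,0.1167,0,0,0.3333],[-0.5,-0.049,0.1167,0,0,0.3333],[-0.5,-0.049,0.1167,0,0,0.3333]],
  ],
)

```text
time_s: 2.92
position: [0.4844, -0.2058, 0.1987]
tcp_rot: [[0.345, 0.939, 0.002], [0.939, -0.345, -0.002], [-0.002, 0.002, -1.0]]
force: [1.5, -0.1, 0.1]
opening: 1.001
grasp_force: 0.0
```

```bash
python3 go.py .483 -.297 .10 60 .483 -.297 .021 60
```

```text
t 2.92 P [ 0.4844 -0.2058  0.1987] yaw 69.83 tilt [ 0.0016 -0.0024 -1.    ] F [ 1.52 -0.12  0.1 ] M [-0.066  0.057 -0.039] open 87.1 grip 0.0 q [-35.2  25.8  98.8  -0.1  55.2 -15. ]
shift mm [-85.9  29.9  98.9] turn [0.14 0.08 9.83]
shift mm [ 0.  0. 79.] turn [0. 0. 0.]
```

Converted, 0.099 m is 0.165, -0.086 m is -0.1433, 10 degrees is 0.1111.

Request:
play_rows(
  motion=[
    [[-0.1433,0.05,0.165,0,0,0.1111],[-0.1433,0.05,0.165,0,0,0.1111],[-0.1433,0.05,0.165,0,0,0.1111],[-0.1433,0.05,0.165,0,0,0.1111],[-0.1433,0.05,0.165,0,0,0.1111],[-0.1433,0.05,0.165,0,0,0.1111]],
  ],
)

```text
time_s: 3.42
position: [0.482, -0.2913, 0.1004]
tcp_rot: [[0.5, 0.866, -0.001], [0.866, -0.5, 0.002], [0.001, -0.002, -1.0]]
force: [0.5, -0.7, 0.4]
opening: 1.001
grasp_force: 0.0
```

```bash
python3 go.py .483 -.297 .021 60; python3 - <<'E'
from rig import imaging
import cv2,numpy as np
a=imaging.capture("top")["frame"][165:240,315:415,::-1];b=imaging.capture("scene")["frame"][170:245,265:365,::-1]
cv2.imwrite("pics/pre.png",cv2.resize(np.hstack([a,b]),(800,300),interpolation=cv2.INTER_CUBIC))
E
```

```text
t 3.42 P [ 0.482  -0.2913  0.1004] yaw 59.97 tilt [-9.0e-04  1.5e-03 -1.0e+00] F [ 0.49 -0.67  0.38] M [-0.084  0.157 -0.022] open 87.0 grip 0.0 q [-42.5  36.9  97.6   0.   45.7 -12.5]
shift mm [-4.5  3.8 79.4] turn [-0.09 -0.05 -0.03]
```

View pics/pre.png

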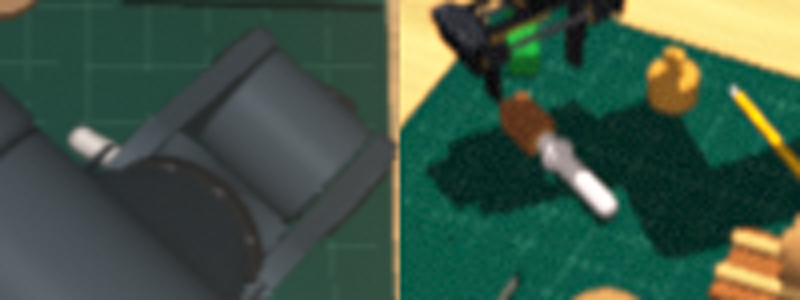

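The gripper stands above the brown handle in both views: the handle is at right-panel (525,120), between the fingers. I re-read the settled pose.

```bash
python3 go.py .483 -.297 .021 60
```

```text
t 3.52 P [ 0.4827 -0.2909  0.1018] yaw 60.08 tilt [ 1.1e-03 -5.0e-04 -1.0e+00] F [-0.69 -0.77 -0.91] M [-0.066  0.087  0.04 ] open 87.4 grip 0.0 q [-42.4  36.7  97.6   0.   45.6 -12.5]
shift mm [-5.1  3.2 80.8] turn [ 0.07 -0.01  0.08]
```

Converted, 0.08 m is 0.1333, 0.07 m is 0.1167.

Request:
play_rows(
  motion=[
    [[-0.0083,0.005,0.05,0,0,0],[-0.0083,0.005,0.0917,0,0,0],[-0.0083,0.005,0.1167,0,0,0],[-0.0083,0.005,0.1267,0,0,0],[-0.0083,0.005,0.1333,0,0,0],[-0.0083,0.005,0.1333,0,0,0],[-0.0083,0.005,0.1333,0,0,0]],
  ],
)

```text
time_s: 4.1
position: [0.4831, -0.2979, 0.0219]
tcp_rot: [[0.499, 0.867, 0.002], [0.867, -0.499, -0.001], [-0.0, 0.002, -1.0]]
force: [-0.3, 0.7, 0.5]
opening: 1.0
grasp_force: 0.0
```

```bash
python3 go.py .483 -.297 .021 60
```

```text
t 4.1 P [ 0.4831 -0.2979  0.0219] yaw 60.06 tilt [ 0.0017 -0.0015 -1.    ] F [-0.32  0.66  0.47] M [-0.09   0.092  0.032] open 87.0 grip 0.0 q [-42.9  44.6  98.6   0.   36.6 -13. ]
shift mm [ 0.8 -0.5  0.9] turn [0.13 0.03 0.06]
```

Request:
play_rows(
  motion=[
    [[0,0,0,0,0,0],[0,0,0,0,0,0],[0,0,0,0,0,0],[0,0,0,0,0,0],[0,0,0,0,0,0],[0,0,0,0,0,0],[0,0,0,0,0,0],[0,0,0,0,0,0]],
  ],
  fingers=0,
)

```text
time_s: 4.77
position: [0.4821, -0.2979, 0.0205]
tcp_rot: [[0.5, 0.866, -0.0], [0.866, -0.5, 0.0], [0.0, -0.0, -1.0]]
force: [0.3, -0.2, -0.3]
opening: 0.478
grasp_force: 0.0
```

```bash
python3 go.py .483 -.297 .021 60
```

```text
t 4.77 P [ 0.4821 -0.2979  0.0205] yaw 60.0 tilt [-1.e-04  1.e-04 -1.e+00] F [ 0.3  -0.16 -0.31] M [-0.058  0.113 -0.019] open 41.6 grip 0.0 q [-43.   44.8  98.7  -0.   36.6 -13. ]
shift mm [ 1.2  0.3 -0.5] turn [-0.01 -0.    0.  ]
```

Request:
play_rows(
  motion=[
    [[0,0,0,0,0,0],[0,0,0,0,0,0],[0,0,0,0,0,0],[0,0,0,0,0,0],[0,0,0,0,0,0]],
  ],
)

```text
time_s: 5.18
position: [0.4822, -0.298, 0.0205]
tcp_rot: [[0.5, 0.866, 0.0], [0.866, -0.5, -0.0], [-0.0, 0.0, -1.0]]
force: [-0.2, -0.1, -1.4]
opening: 0.384
grasp_force: 30.0
```

Converted, -0.1 m is -0.1667, -0.09 m is -0.15.

Request:
play_rows(
  motion=[
    [[0,0,-0.0167,0,0,0],[0,0,-0.05,0,0,0],[0,0,-0.1,0,0,0],[0,0,-0.15,0,0,0],[0,0,-0.1667,0,0,0],[0,0,-0.1667,0,0,0],[0,0,-0.1667,0,0,0]],
  ],
)

```text
time_s: 5.77
position: [0.482, -0.2978, 0.1208]
tcp_rot: [[0.5, 0.866, 0.0], [0.866, -0.5, -0.0], [-0.0, 0.001, -1.0]]
force: [0.2, 0.1, -2.2]
opening: 0.39
grasp_force: 30.0
```

```bash
python3 go.py .556 -.17 .13 92.9
```

```text
t 5.77 P [ 0.482  -0.2978  0.1208] yaw 60.01 tilt [ 4.e-04 -4.e-04 -1.e+00] F [ 0.21  0.13 -2.17] M [-0.14   0.14  -0.028] open 33.9 grip 30.0 q [-43.   35.2  96.5  -0.   48.3 -13. ]
shift mm [147.6   0.2  -9.2] turn [ 3.000e-02  2.000e-02 -3.289e+01]
```

```bash
python3 go.py .53 -.22 .12 76 .567 -.195 .057 92.9
```

```text
t 5.77 P [ 0.482  -0.2978  0.1208] yaw 60.01 tilt [ 4.e-04 -4.e-04 -1.e+00] F [ 0.21  0.13 -2.17] M [-0.14   0.14  -0.028] open 33.9 grip 30.0 q [-43.   35.2  96.5  -0.   48.3 -13. ]
shift mm [91.3  2.7  0.8] turn [  0.03   0.02 -15.99]
shift mm [33.2 29.9 63. ] turn [  0.    0.  -16.9]
```

Converted, 0.091 m is 0.1517, 0.03 m is 0.05, -16 degrees is -0.1778.

Request:
play_rows(
  motion=[
    [[0.05,0.0017,0,0,0,-0.0556],[0.1,0.0033,0,0,0,-0.1111],[0.15,0.005,0,0,0,-0.1778],[0.1517,0.005,0,0,0,-0.1778]],
  ],
)

```text
time_s: 6.1
position: [0.5305, -0.2156, 0.1182]
tcp_rot: [[0.236, 0.972, -0.003], [0.972, -0.236, 0.005], [0.004, -0.004, -1.0]]
force: [-0.9, -1.2, -1.6]
opening: 0.391
grasp_force: 30.0
```

Converted, 0.063 m is 0.105, 0.06 m is 0.1, -16.9 degrees is -0.1878.

Request:
play_rows(
  motion=[
    [[0.02,0.0167,0.0333,0,0,-0.0667],[0.04,0.0333,0.0667,0,0,-0.1333],[0.055,0.05,0.1,0,0,-0.1878],[0.055,0.05,0.105,0,0,-0.1878],[0.055,0.05,0.105,0,0,-0.1878],[0.055,0.05,0.105,0,0,-0.1878]],
  ],
)

```text
time_s: 6.6
position: [0.5661, -0.1958, 0.0565]
tcp_rot: [[-0.049, 0.999, -0.003], [0.999, 0.049, 0.001], [0.001, -0.003, -1.0]]
force: [-0.6, 0.8, -1.5]
opening: 0.388
grasp_force: 30.0
```

```bash
python3 - <<'E'
from rig import imaging
import pickle,cv2,numpy as np
d={n:imaging.capture(n) for n in("top","scene")}; pickle.dump(d,open("d1.pkl","wb"))
a=d["top"]["frame"][155:245,235:385,::-1];b=d["scene"]["frame"][170:260,275:395,::-1]
cv2.imwrite("pics/d1.png",np.vstack([cv2.resize(a,(500,300),interpolation=cv2.INTER_CUBIC),cv2.copyMakeBorder(cv2.resize(b,(400,300),interpolation=cv2.INTER_CUBIC),0,0,0,100,cv2.BORDER_CONSTANT)]))
E
python3 go.py .567 -.195 .057 92.9
```

```text
t 6.7 P [ 0.5669 -0.1966  0.0579] yaw 92.8 tilt [ 1.e-04 -3.e-04 -1.e+00] F [-0.5  -0.45 -1.12] M [-0.201  0.077 -0.013] open 34.1 grip 30.0 q [-29.8  42.6  93.2  -0.   44.2 -32.6]
shift mm [1.6 0.1 0.9] turn [ 0.    0.02 -0.1 ]
```

View pics/d1.png

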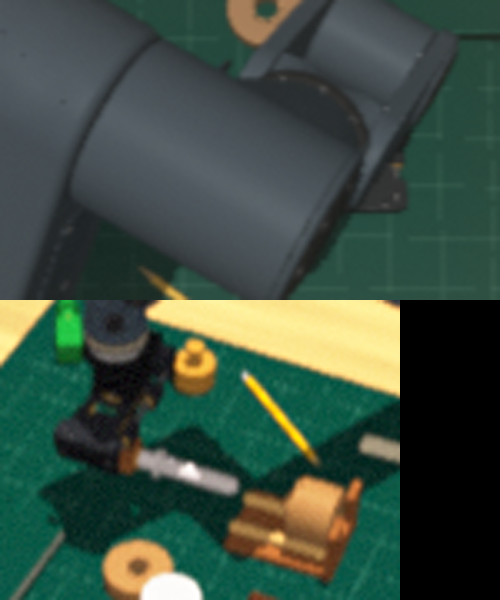

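In the scene panel the held spindle lies level (collar near (155,462), tip near (236,487)) and points at the roll. The arm hides it from the top camera. I use the known held pose to correct the scene camera's bias.

```bash
cat > m2.py <<'E'
from fit import *; import pickle
d=pickle.load(open("d1.pkl","rb")); c=d["scene"]; roi=(317,204,32,28)
m=biggest(objmask(c,roi,.30)); print(m.sum()/36)
h=.0540
mod=lambda q:[P+[0,0,h-.017] for P in spindle(q)]
def modp(q):
    t=q[0]; return [np.c_[P[:,0],P[:,1],P[:,2]+t*(P[:,0]+.052)] for P in mod(q)]
p,k=fit([(c,roi,m)],modp,[.564,-.144,np.radians(92.8),0],[.005,.005,.03,.02]); print("free",np.round(p[:2],4),np.degrees(p[2]),p[3],k)
def fixyaw(q):return modp([q[0]])
u=np.array([np.cos(np.radians(92.8)),np.sin(np.radians(92.8))])
from scipy.optimize import minimize
def cost(v): # x, y, pitch with yaw known
    return np.count_nonzero(render(c,roi,[place(P,v[0],v[1],np.radians(92.8)) for P in modp([v[2]])])!=m)/36
v=np.array([p[0],p[1],0])
for i in range(3): v=minimize(cost,v,method="Nelder-Mead",options=dict(initial_simplex=[v,v+[.004,0,0],v+[0,.004,0],v+[0,0,.02]])).x
print("yaw fixed",np.round(v,4),cost(v))
n=np.array([u[1],-u[0]]); w=v[:2]-[.5668,-.1963]; print("axial from TCP (expect 52)",w@u*1e3,"lateral seen (true 0)",w@n*1e3)
ov=render(c,roi,[place(P,v[0],v[1],np.radians(92.8)) for P in modp([v[2]])]); 
cv2.imwrite("pics/m2.png",cv2.resize(np.hstack([np.dstack([m*255,m*0,ov*255]),cv2.resize(c["frame"][204:232,317:349,::-1],(192,168))]),(768,336)))
# refit rest, scene only, in d0 and d1
for k in ("d0","d1"):
    cc=pickle.load(open(k+".pkl","rb"))["scene"]; r=(346,217,42,40) if k=="d1" else (338,217,50,40)
    mm=biggest(objmask(cc,r)); pp,kk=fit([(cc,r,mm)],rest,[.5546,.021,np.radians(92.9),.0141,.0257,.0115],[.003,.003,.01,.003,.003,.003]); print(k,np.round(pp,4),np.degrees(pp[2]),kk)
E
python3 m2.py
```

```text
213.72222222222223
free [ 0.5621 -0.1414] 92.90768668449269 0.008513031540928608 34.36111111111111
yaw fixed [ 0.5622 -0.1413  0.0095] 34.416666666666664
axial from TCP (expect 52) 55.10969052470387 lateral seen (true 0) -1.872809116353723
d0 [0.5546 0.021  1.6236 0.0139 0.0256 0.0113] 93.02741184675035 32.30555555555556
d1 [0.5547 0.0214 1.6281 0.0129 0.0259 0.0115] 93.28061085147802 40.22222222222222
```

View pics/m2.png

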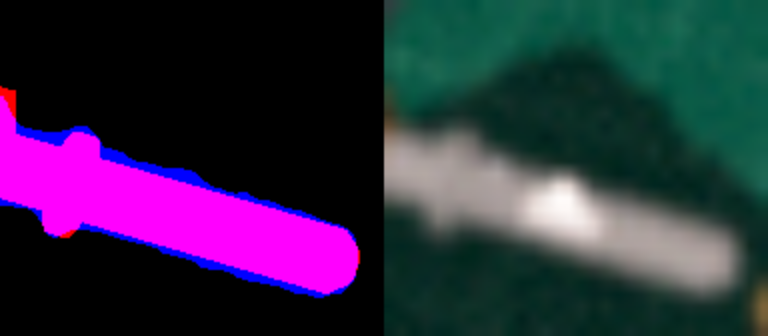

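Converted, 0.04 m is 0.0667, 0.001 m is 0.0017, -0.1 degrees is -0.0011.

Request:
play_rows(
  motion=[
    [[0.0167,0.0017,0.0017,0,0,-0.0011],[0.0333,0.0017,0.0017,0,0,-0.0011],[0.05,0.0017,0.0017,0,0,-0.0011],[0.0667,0.0017,0.0017,0,0,-0.0011],[0.0667,0.0017,0.0017,0,0,-0.0011],[0.0667,0.0017,0.0017,0,0,-0.0011]],
  ],
)

```text
time_s: 7.2
position: [0.5662, -0.1547, 0.0568]
tcp_rot: [[-0.054, 0.999, -0.0], [0.999, 0.054, -0.0], [-0.0, -0.0, -1.0]]
force: [-0.2, -0.3, -1.6]
opening: 0.389
grasp_force: 30.0
```

```bash
cat > avg.py <<'E'
import numpy as np
from rig import bot,imaging
L=[]
for i in range(4): imaging.capture("scene"); L.append(bot.read_state())
f=lambda k:np.mean([s[k] for s in L],0)
P=f("position");R=L[-1]["tcp_rot"];yaw=np.radians(92.95);u=np.array([np.cos(yaw),np.sin(yaw)]);w=P[:2]-[.5567,.022]
print("t",round(L[-1]["time_s"],2),"P",np.round(P,4),"s",round(w@u*1e3,1),"lat",round((w@[u[1],-u[0]])*1e3,1),"yaw",round(np.degrees(np.arctan2(R[1][0],R[0][0])),2),"F",np.round(f("force"),2),"std",np.round(np.std([s["force"] for s in L],0),2),"M",np.round(f("moment"),3),"open",round(f("opening")*87,1))
E
python3 avg.py
```

```text
t 7.4 P [ 0.5666 -0.1559  0.0567] s -178.1 lat 0.8 yaw 93.0 F [ 0.05  0.31 -1.24] std [0.11 0.71 0.46] M [-0.143  0.031 -0.006] open 33.9
```

Converted, 0.054 m is 0.09, -0.0005 m is -0.0008.

Request:
play_rows(
  motion=[
    [[0.0133,-0.0008,0,0,0,0],[0.0267,-0.0008,0,0,0,0],[0.04,-0.0008,0,0,0,0],[0.0533,-0.0008,0,0,0,0],[0.0667,-0.0008,0,0,0,0],[0.08,-0.0008,0,0,0,0],[0.09,-0.0008,0,0,0,0],[0.09,-0.0008,0,0,0,0]],
  ],
)

```text
time_s: 8.07
position: [0.5625, -0.1002, 0.0565]
tcp_rot: [[-0.054, 0.999, -0.001], [0.999, 0.054, 0.001], [0.001, -0.001, -1.0]]
force: [-0.1, -0.6, -2.0]
opening: 0.39
grasp_force: 30.0
```

```bash
python3 avg.py; python3 - <<'E'
from rig import imaging
import cv2
f=imaging.capture("scene")["frame"][185:260,300:400,::-1]; cv2.imwrite("pics/in1.png",cv2.resize(f,(800,600),interpolation=cv2.INTER_CUBIC))
E
```

```text
t 8.27 P [ 0.5631 -0.1017  0.0566] s -123.9 lat 0.0 yaw 93.0 F [-0.54  0.07 -1.47] std [0.74 0.49 0.5 ] M [-0.175  0.006  0.003] open 33.8
```

View pics/in1.png

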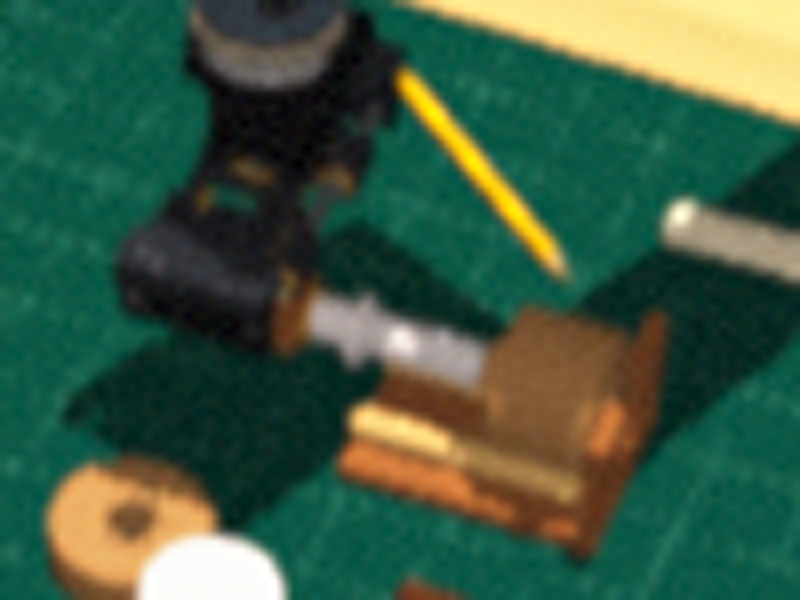

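The shaft enters the roll at about picture (480,360), with no contact force, so the tip is in the bore. I continue.

Converted, 0.042 m is 0.07, 0.006 m is 0.01.

Request:
play_rows(
  motion=[
    [[0.01,0,0,0,0,0],[0.02,0,0,0,0,0],[0.03,0,0,0,0,0],[0.04,0,0,0,0,0],[0.05,0,0,0,0,0],[0.06,0,0,0,0,0],[0.07,0,0,0,0,0],[0.07,0,0,0,0,0]],
  ],
)

```text
time_s: 8.98
position: [0.5603, -0.0585, 0.0565]
tcp_rot: [[-0.054, 0.999, -0.001], [0.999, 0.054, 0.001], [0.001, -0.001, -1.0]]
force: [-0.8, -0.4, -0.9]
opening: 0.389
grasp_force: 30.0
```

```bash
python3 avg.py
```

```text
t 9.18 P [ 0.5608 -0.0597  0.0566] s -81.8 lat -0.1 yaw 93.01 F [ 0.72 -0.29 -1.66] std [0.56 0.49 0.39] M [-0.161  0.032 -0.009] open 33.5
```

Converted, 0.01 m is 0.0167, 0.008 m is 0.0133.

Request:
play_rows(
  motion=[
    [[0.0033,0,0,0,0,0],[0.0067,0,0,0,0,0],[0.01,0,0,0,0,0],[0.0133,0,0,0,0,0],[0.0167,0,0,0,0,0],[0.0167,0,0,0,0,0]],
  ],
)

```text
time_s: 9.68
position: [0.5601, -0.0495, 0.0565]
tcp_rot: [[-0.053, 0.999, -0.0], [0.999, 0.053, 0.0], [0.0, -0.0, -1.0]]
force: [-0.1, 0.6, -1.7]
opening: 0.385
grasp_force: 30.0
```

```bash
python3 avg.py
```

```text
t 9.88 P [ 0.5603 -0.0499  0.0566] s -72.0 lat -0.1 yaw 93.01 F [-0.22 -0.66 -1.25] std [0.47 0.52 0.66] M [-0.181  0.045  0.02 ] open 34.0
```

Converted, 0.006 m is 0.01, 0.005 m is 0.0083.

Request:
play_rows(
  motion=[
    [[0.0017,0,0,0,0,0],[0.0033,0,0,0,0,0],[0.005,0,0,0,0,0],[0.0067,0,0,0,0,0],[0.0083,0,0,0,0,0],[0.01,0,0,0,0,0]],
  ],
)

```text
time_s: 10.38
position: [0.5599, -0.0439, 0.0566]
tcp_rot: [[-0.052, 0.999, -0.0], [0.999, 0.052, 0.0], [0.0, -0.0, -1.0]]
force: [0.3, 0.9, -1.4]
opening: 0.389
grasp_force: 30.0
```

```bash
python3 avg.py
```

```text
t 10.58 P [ 0.5599 -0.0438  0.0566] s -65.9 lat -0.2 yaw 93.01 F [ 0.2  -0.15 -1.72] std [0.67 0.67 0.73] M [-0.161  0.022  0.018] open 33.9
```

Converted, 0.002 m is 0.0033, 0.0015 m is 0.0025.

Request:
play_rows(
  motion=[
    [[0.0008,0,0,0,0,0],[0.0017,0,0,0,0,0],[0.0025,0,0,0,0,0],[0.0033,0,0,0,0,0]],
  ],
)

```text
time_s: 10.92
position: [0.5598, -0.042, 0.0566]
tcp_rot: [[-0.052, 0.999, -0.0], [0.999, 0.052, -0.0], [-0.0, -0.0, -1.0]]
force: [-0.3, -0.2, -1.4]
opening: 0.392
grasp_force: 30.0
```

```bash
python3 avg.py
```

```text
t 11.12 P [ 0.5598 -0.0419  0.0565] s -64.0 lat -0.2 yaw 93.01 F [ 0.14 -0.09 -1.4 ] std [0.34 0.4  0.63] M [-0.162  0.042 -0.023] open 33.8
```

Converted, 0.002 m is 0.0033, 0.0015 m is 0.0025.

Request:
play_rows(
  motion=[
    [[0.0008,0,0,0,0,0],[0.0017,0,0,0,0,0],[0.0025,0,0,0,0,0],[0.0033,0,0,0,0,0]],
  ],
)

```text
time_s: 11.45
position: [0.5598, -0.0402, 0.0566]
tcp_rot: [[-0.053, 0.999, 0.0], [0.999, 0.053, -0.0], [-0.0, -0.0, -1.0]]
force: [-0.7, -0.8, -1.2]
opening: 0.389
grasp_force: 30.0
```

```bash
python3 avg.py
```

```text
t 11.65 P [ 0.5597 -0.0401  0.0566] s -62.2 lat -0.2 yaw 93.01 F [-0.84 -0.77 -1.44] std [0.36 0.45 0.27] M [-0.322  0.092  0.036] open 33.8
```

Converted, 0.0015 m is 0.0025, 0.001 m is 0.0017.

Request:
play_rows(
  motion=[
    [[0.0008,0,0,0,0,0],[0.0017,0,0,0,0,0],[0.0025,0,0,0,0,0],[0.0025,0,0,0,0,0]],
  ],
)

```text
time_s: 11.98
position: [0.5596, -0.0384, 0.0566]
tcp_rot: [[-0.053, 0.999, -0.0], [0.999, 0.053, 0.0], [0.0, -0.0, -1.0]]
force: [-0.6, -1.3, -0.8]
opening: 0.387
grasp_force: 30.0
```

```bash
python3 avg.py
```

```text
t 12.18 P [ 0.5596 -0.0384  0.0565] s -60.5 lat -0.2 yaw 93.01 F [-0.48 -0.49 -1.7 ] std [0.54 0.28 0.18] M [-0.27   0.091  0.021] open 33.7
```

Converted, 0.001 m is 0.0017, 0.0006 m is 0.001.

Request:
play_rows(
  motion=[
    [[0.0005,0,0,0,0,0],[0.001,0,0,0,0,0],[0.0017,0,0,0,0,0],[0.0017,0,0,0,0,0]],
  ],
)

```text
time_s: 12.52
position: [0.5596, -0.0375, 0.0566]
tcp_rot: [[-0.053, 0.999, 0.0], [0.999, 0.053, -0.0], [-0.0, 0.0, -1.0]]
force: [-1.3, -1.7, -1.5]
opening: 0.386
grasp_force: 30.0
```

```bash
python3 avg.py
```

```text
t 12.72 P [ 0.5596 -0.0375  0.0565] s -59.5 lat -0.2 yaw 93.0 F [-0.14 -0.85 -1.15] std [0.78 0.27 0.41] M [-0.297  0.102  0.002] open 33.9
```

Converted, 0.001 m is 0.0017, 0.0006 m is 0.001.

Request:
play_rows(
  motion=[
    [[0.0005,0,0,0,0,0],[0.001,0,0,0,0,0],[0.0017,0,0,0,0,0],[0.0017,0,0,0,0,0]],
  ],
)

```text
time_s: 13.05
position: [0.5597, -0.0372, 0.0566]
tcp_rot: [[-0.053, 0.999, 0.0], [0.999, 0.053, -0.001], [-0.001, 0.0, -1.0]]
force: [-1.4, -4.8, -0.4]
opening: 0.392
grasp_force: 29.9
```

```bash
python3 avg.py
```

```text
t 13.25 P [ 0.5597 -0.0372  0.0566] s -59.3 lat -0.0 yaw 93.03 F [-0.43 -4.88 -1.3 ] std [0.37 0.2  0.32] M [-0.991  0.17   0.076] open 33.7
```

Converted, 0.0005 m is 0.0008, 0.0004 m is 0.0007.

Request:
play_rows(
  motion=[
    [[0.0003,0,0,0,0,0],[0.0007,0,0,0,0,0],[0.0008,0,0,0,0,0],[0.0008,0,0,0,0,0]],
  ],
)

```text
time_s: 13.58
position: [0.5598, -0.0371, 0.0566]
tcp_rot: [[-0.053, 0.999, 0.001], [0.999, 0.053, -0.002], [-0.002, 0.0, -1.0]]
force: [-0.4, -6.3, -1.8]
opening: 0.385
grasp_force: 29.9
```

```bash
python3 avg.py
```

```text
t 13.78 P [ 0.5598 -0.0371  0.0566] s -59.2 lat 0.0 yaw 93.05 F [-0.95 -6.69 -1.47] std [0.28 0.3  0.42] M [-1.227  0.192  0.133] open 33.7
```

Request:
play_rows(
  motion=[
    [[0.0003,0,0,0,0,0],[0.0003,0,0,0,0,0],[0.0003,0,0,0,0,0],[0.0003,0,0,0,0,0],[0.0003,0,0,0,0,0],[0.0003,0,0,0,0,0],[0.0003,0,0,0,0,0],[0.0003,0,0,0,0,0]],
  ],
)

```text
time_s: 14.45
position: [0.5598, -0.0371, 0.0567]
tcp_rot: [[-0.053, 0.999, 0.001], [0.999, 0.053, -0.002], [-0.002, 0.0, -1.0]]
force: [-1.1, -6.5, -1.3]
opening: 0.388
grasp_force: 29.9
```

```bash
python3 avg.py
```

```text
t 14.65 P [ 0.5598 -0.0371  0.0566] s -59.2 lat 0.0 yaw 93.06 F [-0.81 -6.76 -1.42] std [0.42 0.53 0.34] M [-1.328  0.209  0.108] open 33.7
```

Converted, -0.008 m is -0.0133, -0.006 m is -0.01.

Request:
play_rows(
  motion=[
    [[-0.001,0,0,0,0,0],[-0.002,0,0,0,0,0],[-0.002,0,-0.0017,0,0,0],[-0.002,0,-0.0033,0,0,0],[-0.002,0,-0.005,0,0,0],[-0.002,0,-0.0067,0,0,0],[-0.002,0,-0.01,0,0,0],[-0.002,0,-0.0133,0,0,0]],
  ],
)

```text
time_s: 15.32
position: [0.5602, -0.0376, 0.0646]
tcp_rot: [[-0.053, 0.999, 0.001], [0.999, 0.053, -0.001], [-0.001, 0.001, -1.0]]
force: [1.1, -6.5, -4.3]
opening: 0.381
grasp_force: 30.0
```

```bash
python3 avg.py
```

```text
t 15.52 P [ 0.5602 -0.0376  0.0648] s -59.7 lat 0.4 yaw 93.01 F [ 0.67 -5.74 -4.36] std [0.37 0.58 0.52] M [-1.3   -0.07  -0.047] open 33.8
```

Converted, -0.0015 m is -0.0025, -0.001 m is -0.0017.

Request:
play_rows(
  motion=[
    [[-0.0008,-0.0005,0,0,0,0],[-0.0017,-0.0005,0,0,0,0],[-0.0025,-0.0005,0,0,0,0],[-0.0025,-0.0005,0,0,0,0]],
  ],
)

```text
time_s: 15.85
position: [0.559, -0.0378, 0.0645]
tcp_rot: [[-0.052, 0.999, -0.001], [0.999, 0.052, 0.001], [0.001, -0.001, -1.0]]
force: [0.9, 0.1, -2.4]
opening: 0.39
grasp_force: 30.0
```

```bash
python3 avg.py;  python3 - <<'E'
from rig import imaging
import cv2
f=imaging.capture("scene")["frame"][185:260,300:400,::-1]; cv2.imwrite("pics/in2.png",cv2.resize(f,(800,600),interpolation=cv2.INTER_CUBIC))
E
```

```text
t 16.05 P [ 0.5591 -0.0379  0.0646] s -59.9 lat -0.7 yaw 93.01 F [ 0.38 -0.07 -2.4 ] std [0.31 0.25 0.23] M [-0.22  -0.015 -0.067] open 33.9
```

View pics/in2.png

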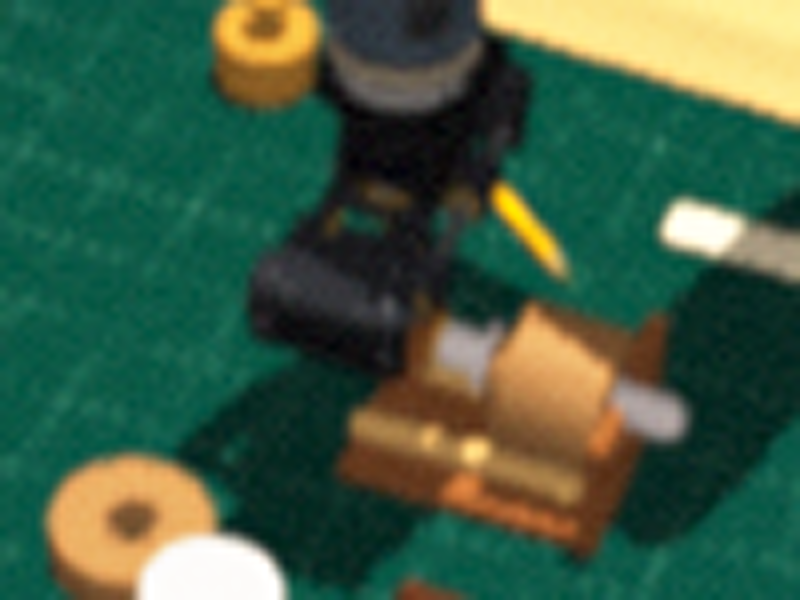

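The roll hangs on the shaft, the tip shows past the end board at about (660,410), and the push force is gone. I lift with a slight tip-up turn.

Converted, -0.012 m is -0.02, -0.01 m is -0.0167, 1.5 degrees is 0.0167.

Request:
play_rows(
  motion=[
    [[-0.0008,0,0,0,0.0056,0],[-0.0017,0,-0.0033,0,0.0111,0],[-0.0017,0,-0.0067,0,0.0167,0],[-0.0017,0,-0.01,0,0.0222,0],[-0.0017,0,-0.0133,0,0.0222,0],[-0.0017,0,-0.0167,0,0.0222,0],[-0.0017,0,-0.02,0,0.0222,0],[-0.0017,0,-0.02,0,0.0222,0]],
  ],
)

```text
time_s: 16.77
position: [0.5596, -0.0396, 0.077]
tcp_rot: [[-0.053, 0.999, -0.001], [0.998, 0.053, 0.035], [0.035, 0.001, -0.999]]
force: [0.3, -0.0, -3.6]
opening: 0.385
grasp_force: 30.0
```

```bash
python3 avg.py
```

```text
t 16.97 P [ 0.5594 -0.0395  0.0767] s -61.5 lat -0.4 yaw 93.01 F [-0.15 -0.06 -2.85] std [0.25 0.53 0.35] M [-0.33   0.068  0.009] open 33.6
```

Request:
play_rows(
  motion=[
    [[0,0,-0.0083,0,0,0],[0,0,-0.0267,0,0,0],[0,0,-0.05,0,0,0],[0,0,-0.0767,0,0,0],[0,0,-0.1033,0,0,0],[0,0,-0.1267,0,0,0],[0,0,-0.1433,0,0,0],[0,0,-0.15,0,0,0]],
  ],
)

```text
time_s: 17.63
position: [0.5605, -0.043, 0.1688]
tcp_rot: [[-0.053, 0.999, 0.002], [0.998, 0.052, 0.034], [0.034, 0.004, -0.999]]
force: [0.7, -0.6, -3.7]
opening: 0.389
grasp_force: 30.0
```

```bash
python3 avg.py;  python3 - <<'E'
from rig import imaging
import cv2,pickle,numpy as np
d={n:imaging.capture(n) for n in("top","scene")}; pickle.dump(d,open("d2.pkl","wb"))
f=d["scene"]["frame"][165:240,310:410,::-1]; g=d["top"]["frame"][150:250,140:273,::-1]
cv2.imwrite("pics/l1.png",np.hstack([cv2.resize(f,(400,300),interpolation=cv2.INTER_CUBIC),cv2.resize(g,(400,300),interpolation=cv2.INTER_CUBIC)]))
E
```

```text
t 17.83 P [ 0.5598 -0.0427  0.1673] s -64.8 lat -0.3 yaw 93.01 F [ 0.3   0.12 -2.97] std [0.4  0.36 0.62] M [-0.324  0.026 -0.019] open 33.7
```

View pics/l1.png

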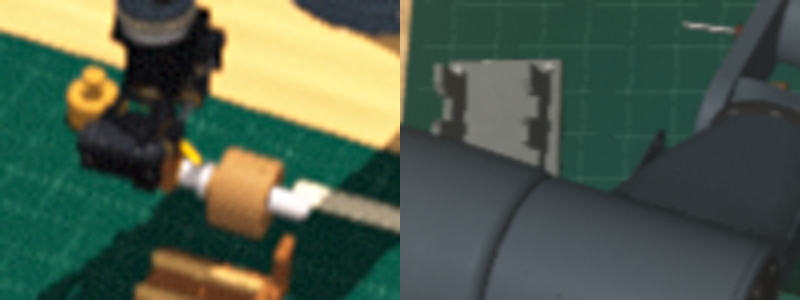

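The roll hangs on the spindle clear of the rest, at left panel (245,190), with the tip at (305,210). Ahead, the dispenser's cheeks are unobstructed. I have viewed one picture too many, so from here on I work from numbers only. I refine the dispenser fit and check the spindle's droop numerically.

```bash
cat > m3.py <<'E'
from fit import *; import pickle
d0=pickle.load(open("d0.pkl","rb")); d2=pickle.load(open("d2.pkl","rb"))
def dm(c,roi):
    m=objmask(c,roi); x,y,w,h=roi
    f=cv2.resize(c["frame"][y:y+h,x:x+w].astype(np.float32),None,fx=S,fy=S,interpolation=cv2.INTER_CUBIC)
    m[(f[...,0]>150)&(f[...,2]<.55*f[...,0])]=0
    m=biggest(m); cs,_=cv2.findContours(m,cv2.RETR_EXTERNAL,cv2.CHAIN_APPROX_NONE); cv2.drawContours(m,cs,-1,1,-1); return m
roi=(418,246,58,50)  # lower (rear) part of the dispenser: base and cheeks, front cut off
V=[(d0["scene"],roi,dm(d0["scene"],roi))]
mod=lambda q:[box(-.062,.062,-.065,.17,0,.012)]+[box(s*.046-.004,s*.046+.004,-.0426,.0426,0,.0822) for s in(-1,1)]+[box(-.045,.045,.135,.17,0,.084)]
for p0 in ([.585,.353,np.radians(91.8)],[.590,.356,np.radians(92)]):
    p,k=fit(V,mod,p0,[.004,.004,.02]); print("disp scene",np.round(p[:2],4),np.degrees(p[2]),k,V[0][2].sum()/36)
T=[(d0["top"],(143,163,60,84),dm(d0["top"],(143,163,60,84)))]
p,k=fit(T,mod,[.588,.354,np.radians(91.8)],[.004,.004,.02]); print("disp top",np.round(p[:2],4),np.degrees(p[2]),k)
# held spindle+roll in scene d2: free axial s, pitch, proud
c=d2["scene"]; roi=(355,195,36,30); m=biggest(objmask(c,roi,.30))
f=c["frame"][roi[1]:roi[1]+roi[3],roi[0]:roi[0]+roi[2]].astype(int)
P0=np.array([.5598,-.0427,.1673]); yaw=np.radians(93.01)
def parts(v):
    g,pit,lat,pr=v; cp,sp=np.cos(pit),np.sin(pit); Q=[]
    for P in [cyl(-.03,.089,.0105,0),cyl(.089,.095,.0105,0,.0055),cyl(-.006,0,.017,0),cyl(pr,pr+.05,.036,-.0025),cyl(0,pr,.0158,-.0025)]:
        P=P.copy(); X=P[:,0]+g; Z=P[:,2]-.0035; Q.append(place(np.c_[X*cp-Z*sp,P[:,1]+lat,X*sp+Z*cp],P0[0],P0[1],yaw)+[0,0,P0[2]])
    return Q
def cost(v): return np.count_nonzero(render(c,roi,parts(v))!=m)/36
from scipy.optimize import minimize
for v0 in ([.0535,.035,.002,.01],[.0535,0,.002,.01],[.055,-.03,.002,.006]):
    v=np.array(v0)
    for st in (1,.5,.5): v=minimize(cost,v,method="Nelder-Mead",options=dict(initial_simplex=np.vstack([v,v+st*np.diag([.004,.02,.003,.005])]),maxfev=400)).x
    print("g,pitch,lat,proud",np.round(v,4),np.degrees(v[1]).round(2),cost(v),m.sum()/36)
print("tip px for pitch 2,1,0,-1:",[np.round(proj(c,parts([.0535,np.radians(a),.0019,.01])[1]).mean(0),1).tolist() for a in(2,1,0,-1)])
E
python3 m3.py
```

```text
disp scene [0.5806 0.3525] 91.9180211019194 21.11111111111111 1542.5833333333333
disp scene [0.5808 0.3523] 91.79984500765576 21.194444444444446 1542.5833333333333
disp top [0.5879 0.3542] 91.99086123066925 74.52777777777779
g,pitch,lat,proud [ 0.058   0.0463 -0.0021  0.007 ] 2.65 102.16666666666667 538.7222222222222
g,pitch,lat,proud [ 0.0567  0.0253 -0.0007  0.008 ] 1.45 102.38888888888889 538.7222222222222
g,pitch,lat,proud [0.0565 0.0173 0.0003 0.0081] 0.99 102.86111111111111 538.7222222222222
tip px for pitch 2,1,0,-1: [[385.9, 215.3], [385.8, 215.8], [385.7, 216.3], [385.7, 216.8]]
```

```bash
cat > m4.py <<'E'
from fit import *; import pickle
d0=pickle.load(open("d0.pkl","rb"))
def prof(cam,x,y,yaw,xd,z):
    c=d0[cam]; f=c["frame"].astype(np.float32); yd=np.arange(-.060,.0601,.003)
    u=proj(c,place(np.c_[np.full(yd.size,xd),yd,np.full(yd.size,z)],x,y,np.radians(yaw))).astype(np.float32)
    v=cv2.remap(f,u[None,:,0],u[None,:,1],cv2.INTER_CUBIC)[0]
    return yd,v
for cam,x,y,yaw in (("top",.5879,.3542,91.9),("scene",.5840,.3525,91.9)):
    for xd in (.046,.0495,-.046,-.0495):
        yd,v=prof(cam,x,y,yaw,xd,.082); print(cam,xd,"lum",v.sum(1).round().astype(int)//3)
        if cam=="top" and xd>0: print("   ratio",(v[:,0]/v.sum(1)*100).round().astype(int))
print((yd*1e3).round().astype(int))
E
python3 m4.py
```

```text
top 0.046 lum [ 61  57  55  54  55  64  92 106 110 110 110 111 103  94  90  83  70  59
  56  56  56  56  57  56  56  58  66  79  92 104 110 111 111 110 104  72
  58  57  57  57  57]
   ratio [25 25 25 24 25 27 32 33 34 34 34 34 34 34 33 31 30 27 25 25 25 25 25 25
 25 26 30 33 33 33 34 34 34 34 34 31 26 25 25 25 25]
top 0.0495 lum [62 57 55 56 56 59 78 85 86 85 83 85 81 74 72 67 58 56 56 56 56 56 57 55
 57 56 58 67 76 84 90 90 87 85 80 63 57 57 57 56 57]
   ratio [26 25 25 25 25 26 30 32 32 32 31 31 31 30 29 27 25 25 25 25 25 25 25 25
 25 25 26 28 30 31 32 32 32 32 31 27 25 25 25 24 25]
top -0.046 lum [ 60  59  55  53  54  75 109 112 112 111 112 112 106 101 100 103 105 108
 110 111 111 111 112 111 111 109  99  92  92 105 114 115 114 115 106  94
 106 111 110 109 109]
top -0.0495 lum [ 60  59  55  53  55  74 100  97  97  98  98 100  94  92  92  93  93  92
  99 110 111 112 111 112 111 106  89  78  78  90  99 100 101 103  93  74
  88 106 110 109 109]
scene 0.046 lum [ 82  80  77  76  87 112 134 154 163 162 161 161 158 152 141 120 100  86
  78  82  95 113 123 130 133 132 132 132 142 155 170 174 168 160 157 150
 150 153 157 159 152]
scene 0.0495 lum [123 121 120 117 126 143 157 166 169 171 172 168 165 164 154 139 132 126
 126 126 128 134 141 148 147 143 143 145 150 158 164 170 172 171 170 170
 173 174 172 171 172]
scene -0.046 lum [ 91  85  82  84  89 108 134 155 167 164 162 159 161 157 140 116  96  90
  89  93 103 116 124 130 133 132 129 131 138 148 162 167 169 170 170 166
 165 160 153 150 155]
scene -0.0495 lum [138 134 130 125 125 132 147 161 162 162 166 166 162 161 158 151 142 139
 135 136 138 144 146 146 145 147 148 149 152 157 164 168 166 167 171 170
 168 166 162 160 159]
[-60 -57 -54 -51 -48 -45 -42 -39 -36 -33 -30 -27 -24 -21 -18 -15 -12  -9
  -6  -3   0   3   6   9  12  15  18  21  24  27  30  33  36  39  42  45
  48  51  54  57  60]
```

Converted, 0.16 m is 0.2667, 0.0165 m is 0.0275, 1.1 degrees is 0.0122.

Request:
play_rows(
  motion=[
    [[0.01,0.0017,0,0,0,0],[0.0333,0.005,0.0012,0,0,0],[0.0667,0.01,0.0023,0,0,0.0033],[0.1067,0.0158,0.0037,0,0,0.0067],[0.1467,0.0217,0.005,0,0,0.0089],[0.1867,0.0275,0.0063,0,0,0.0111],[0.2267,0.0333,0.0078,0,0,0.0122],[0.2667,0.0393,0.0092,0,0,0.0122]],
  ],
)

```text
time_s: 18.6
position: [0.5741, 0.1201, 0.1658]
tcp_rot: [[-0.033, 0.999, -0.004], [0.999, 0.033, 0.035], [0.035, -0.003, -0.999]]
force: [0.2, -0.6, -2.8]
opening: 0.388
grasp_force: 30.0
```

Converted, 0.148 m is 0.2467, 0.004 m is 0.0067.

Request:
play_rows(
  motion=[
    [[0.04,0.0058,0.0013,0,0,0],[0.08,0.0117,0.0027,0,0,0],[0.12,0.0175,0.0042,0,0,0],[0.16,0.0233,0.0055,0,0,0],[0.1933,0.0283,0.0067,0,0,0],[0.22,0.0322,0.0075,0,0,0],[0.2367,0.0345,0.0082,0,0,0],[0.2467,0.0365,0.0085,0,0,0]],
  ],
)

```text
time_s: 19.27
position: [0.5909, 0.2687, 0.1657]
tcp_rot: [[-0.035, 0.999, -0.004], [0.999, 0.035, 0.035], [0.035, -0.002, -0.999]]
force: [-0.1, -0.1, -2.5]
opening: 0.387
grasp_force: 30.0
```

```bash
cat > avd.py <<'E'
import numpy as np,sys
from rig import bot,imaging
L=[]
for i in range(4): imaging.capture("scene"); L.append(bot.read_state())
f=lambda k:np.mean([s[k] for s in L],0)
P=f("position");R=f("tcp_rot")
d=np.array([.5888,.2677,float(sys.argv[1])])-P
print("t",round(L[-1]["time_s"],2),"P",np.round(P,4),"yaw",round(np.degrees(np.arctan2(R[1][0],R[0][0])),2),"pitch",round(np.degrees(R[2,0]),2),"F",np.round(f("force"),2),"M",np.round(f("moment"),3),"open",round(f("opening")*87,1),"shift mm",np.round(R.T@d*1e3,1))
E
python3 avd.py .1673
```

```text
t 19.47 P [0.5913 0.2676 0.1661] yaw 91.95 pitch 1.98 F [ 0.02 -0.11 -2.94] M [-0.306  0.014 -0.008] open 33.8 shift mm [ 0.2 -2.5 -1.2]
```

Converted, 0.056 m is 0.0933, -0.0023 m is -0.0038, -1 degrees is -0.0111.

Request:
play_rows(
  motion=[
    [[0,-0.0017,0.0083,0,-0.0033,0],[0,-0.0033,0.0233,0,-0.0067,0],[-0.0017,-0.0038,0.0417,0,-0.0111,0],[-0.0017,-0.0038,0.06,0,-0.0111,0],[-0.0017,-0.0038,0.0767,0,-0.0111,0],[-0.0017,-0.0038,0.0883,0,-0.0111,0],[-0.0017,-0.0038,0.0933,0,-0.0111,0],[-0.0017,-0.0038,0.0933,0,-0.0111,0]],
  ],
)

```text
time_s: 20.13
position: [0.5887, 0.2678, 0.1091]
tcp_rot: [[-0.033, 0.999, -0.004], [0.999, 0.033, 0.017], [0.017, -0.003, -1.0]]
force: [-0.1, -0.7, -3.8]
opening: 0.389
grasp_force: 30.0
```

```bash
python3 avd.py .075; cat > m5.py <<'E'
# held roll+handle seen against dispenser in the scene: roll (brown) blob centre vs prediction
from fit import *; from rig import imaging,bot; import sys
c=imaging.capture("scene"); s=bot.read_state(); P0=np.array(s["position"]); R=np.array(s["tcp_rot"])
def cam(P,pit=0): 
    Q=P.copy(); Q[:,2]-=.0035; return Q
def world(P,g,droop):
    X=P[:,0]+g; Z=P[:,2]-.0035; cp,sp=np.cos(droop),np.sin(droop); X,Z=X*cp-Z*sp,X*sp+Z*cp
    return P0+np.c_[X,-P[:,1],-Z]@R.T
f=c["frame"].astype(int)
pts=world(np.array([[0,0,0],[.095,0,0],[.033,0,-.0025]]),.0548,0); print("pred collar,tip,roll px",np.round(proj(c,pts),1).tolist())
from scipy.optimize import minimize
u=proj(c,pts)[2]; roi=(int(u[0])-22,int(u[1])-20,44,40); x,y,w,h=roi
g=cv2.resize(c["frame"][y:y+h,x:x+w].astype(np.float32),None,fx=S,fy=S,interpolation=cv2.INTER_CUBIC)
hsv=cv2.cvtColor(np.clip(g,0,255).astype(np.uint8),cv2.COLOR_RGB2HSV)
m=((hsv[...,0]>5)&(hsv[...,0]<25)&(hsv[...,1]>70)).astype(np.uint8); m=biggest(m); print("brown px",m.sum()/36)
def cost(v): return np.count_nonzero(render(c,roi,[world(cyl(-.025,.025,.036,0),v[0],0)+[v[1],0,v[2]]])!=m)/36
v=np.array([.088,0,-.0025])
for k in (1,.5,.5): v=minimize(cost,v,method="Nelder-Mead",options=dict(initial_simplex=np.vstack([v,v+k*np.diag([.005,.004,.004])]))).x
print("roll centre ahead of TCP, dx, dz (mm)",np.round(v*1e3,1),"xor",cost(v))
E
python3 m5.py
```

```text
t 20.33 P [0.5896 0.2681 0.1107] yaw 91.91 pitch 1.01 F [ 0.2  -0.2  -3.13] M [-0.304  0.031  0.003] open 33.8 shift mm [-1.  -0.8 35.7]
pred collar,tip,roll px [[439.8, 253.5], [467.0, 261.6], [449.0, 256.8]]
brown px 478.02777777777777
roll centre ahead of TCP, dx, dz (mm) [103.4 242.8 271.5] xor 72.97222222222223
```

```bash
python3 - <<'E'
s=open("m5.py").read()
s=s.replace("+[v[1],0,v[2]]","+[-.0019,0,v[1]]").replace("v=np.array([.088,0,-.0025])","v=np.array([.088,-.0025])").replace("np.diag([.005,.004,.004])","np.diag([.005,.004])")
open("m5.py","w").write(s)
E
python3 m5.py
```

```text
pred collar,tip,roll px [[439.8, 253.5], [466.9, 261.6], [449.0, 256.7]]
brown px 477.97222222222223
roll centre ahead of TCP, dx, dz (mm) [87.9 23. ] xor 149.72222222222223
```

```bash
cat >> m5.py <<'E'
o=render(c,roi,[world(cyl(-.025,.025,.036,0),.088,0)+[-.0019,0,-.0025]])+2*render(c,roi,[world(box(-.09,-.03,-.017,.017,-.017,.017),.0548,0),world(cyl(-.03,.095,.0105,0),.0548,0)]) 
M=m[3::6,3::6];O=o[3::6,3::6]; print(roi)
for a,b in zip(M,O): print("".join(".#"[i] for i in a),"".join(".oss"[i] for i in b))
E
python3 m5.py
```

```text
pred collar,tip,roll px [[439.8, 253.5], [466.9, 261.6], [449.0, 256.7]]
brown px 478.5
roll centre ahead of TCP, dx, dz (mm) [88.3 23.8] xor 150.72222222222223
(426, 236, 44, 40)
............................................ ............................................
............................................ ............................................
............................................ ............................................
.................######..................... ............................................
.................########................... ............................................
.................###########................ ............................................
.................##############............. ............................................
.................#################.......... sss.........................................
..................####################...... sssssss.....................................
...................###################...... ssssssss...........ooo......................
..................##
[... 1979 characters left out ...]
......##................. ..........................oo................
............................................ ............................................
............................................ ............................................
............................................ ............................................
............................................ ............................................
............................................ ............................................
............................................ ............................................
............................................ ............................................
```

Converted, 0.035 m is 0.0583, -0.0006 m is -0.001.

Request:
play_rows(
  motion=[
    [[0,-0.0013,0.0067,0,0,0],[0,-0.0013,0.015,0,0,0],[0,-0.0013,0.0233,0,0,0],[0,-0.0013,0.0317,0,0,0],[-0.0005,-0.0013,0.04,0,0,0],[-0.001,-0.0013,0.0483,0,0,0],[-0.001,-0.0013,0.0567,0,0,0],[-0.001,-0.0013,0.0583,0,0,0]],
  ],
)

```text
time_s: 21.15
position: [0.5878, 0.2678, 0.0743]
tcp_rot: [[-0.033, 0.999, -0.003], [0.999, 0.033, 0.017], [0.017, -0.003, -1.0]]
force: [-0.5, 0.2, -1.8]
opening: 0.389
grasp_force: 30.0
```

```bash
python3 avd.py .0655
```

```text
t 21.35 P [0.5883 0.268  0.0752] yaw 91.91 pitch 0.99 F [ 0.18  0.17 -2.63] M [-0.297  0.058  0.002] open 33.8 shift mm [-0.5  0.5  9.7]
```

Converted, 0.006 m is 0.01, 0.003 m is 0.005.

Request:
play_rows(
  motion=[
    [[0,0,0.0017,0,0,0],[0,0,0.0033,0,0,0],[0,0,0.005,0,0,0],[0,0,0.0067,0,0,0],[0,0,0.0083,0,0,0],[0,0,0.01,0,0,0]],
  ],
)

```text
time_s: 21.85
position: [0.5886, 0.2681, 0.0698]
tcp_rot: [[-0.033, 0.999, -0.001], [0.999, 0.033, 0.017], [0.017, -0.0, -1.0]]
force: [-0.2, -2.1, 0.5]
opening: 0.39
grasp_force: 30.0
```

```bash
python3 avd.py .0655
```

```text
t 22.05 P [0.5886 0.2681 0.0699] yaw 91.91 pitch 1.01 F [-0.35 -1.16 -0.28] M [-0.134  0.122  0.064] open 33.9 shift mm [-0.5  0.1  4.4]
```

Converted, -0.003 m is -0.005, -0.002 m is -0.0033, 3 degrees is 0.0333.

Request:
play_rows(
  motion=[
    [[0,0,-0.0033,0,0,0],[0,0,-0.005,0,0.0078,0],[0,0,-0.005,0,0.0156,0],[0,0,-0.005,0,0.0233,0],[0,0,-0.005,0,0.0311,0],[0,0,-0.005,0,0.0333,0],[0,0,-0.005,0,0.0333,0]],
  ],
)

```text
time_s: 22.63
position: [0.5885, 0.2676, 0.0725]
tcp_rot: [[-0.032, 0.999, -0.003], [0.997, 0.033, 0.07], [0.07, -0.001, -0.998]]
force: [-0.2, 0.4, -2.8]
opening: 0.39
grasp_force: 30.0
```

```bash
python3 avd.py .0655
```

```text
t 22.83 P [0.5885 0.268  0.0726] yaw 91.89 pitch 3.99 F [ 0.19 -0.1  -2.83] M [-0.349  0.06  -0.031] open 33.7 shift mm [-0.8  0.3  7. ]
```

Request:
play_rows(
  motion=[
    [[0,0,0.0017,0,0,0],[0,0,0.0033,0,0,0],[-0.0003,0,0.005,0,0,0],[-0.0005,0,0.0067,0,0,0],[-0.0005,0,0.0067,0,0,0]],
  ],
)

```text
time_s: 23.25
position: [0.5883, 0.2681, 0.0683]
tcp_rot: [[-0.033, 0.999, -0.004], [0.997, 0.033, 0.07], [0.07, -0.001, -0.998]]
force: [-0.3, -0.1, -3.4]
opening: 0.39
grasp_force: 30.0
```

```bash
python3 avd.py .0655
```

```text
t 23.45 P [0.5884 0.2681 0.0685] yaw 91.91 pitch 3.99 F [ 0.25 -0.13 -2.69] M [-0.359  0.041  0.014] open 33.7 shift mm [-0.6  0.3  3. ]
```

Droop is confirmed: there is no contact now at a lower height. I continue down.

Converted, 0.002 m is 0.0033, 0.0014 m is 0.0023.

Request:
play_rows(
  motion=[
    [[0,0,0.0012,0,0,0],[0,0,0.0023,0,0,0],[-0.0002,0,0.0033,0,0,0],[-0.0002,0,0.0033,0,0,0]],
  ],
)

```text
time_s: 23.78
position: [0.5884, 0.2681, 0.0665]
tcp_rot: [[-0.033, 0.999, -0.003], [0.997, 0.033, 0.07], [0.07, -0.001, -0.998]]
force: [0.3, 0.0, -3.6]
opening: 0.388
grasp_force: 30.0
```

```bash
python3 avd.py .0655
```

```text
t 23.98 P [0.5885 0.2681 0.0666] yaw 91.9 pitch 4.0 F [-0.21  0.32 -2.74] M [-0.373  0.022  0.005] open 33.8 shift mm [-0.5  0.3  1. ]
```

Request:
play_rows(
  motion=[
    [[0,0,0.0008,0,0,0],[0,0,0.0017,0,0,0],[-0.0002,0,0.0025,0,0,0],[-0.0002,0,0.0025,0,0,0]],
  ],
)

```text
time_s: 24.32
position: [0.5885, 0.2681, 0.0651]
tcp_rot: [[-0.033, 0.999, -0.003], [0.997, 0.033, 0.07], [0.07, -0.001, -0.998]]
force: [0.4, -0.2, -2.4]
opening: 0.387
grasp_force: 30.0
```

```bash
python3 avd.py .0655
```

```text
t 24.52 P [0.5885 0.2681 0.0651] yaw 91.91 pitch 4.0 F [ 0.07  0.39 -2.47] M [-0.35   0.014  0.036] open 33.8 shift mm [-0.4  0.3 -0.4]
```

Request:
play_rows(
  motion=[
    [[0,0,0.0007,0,0,0],[0,0,0.0013,0,0,0],[0,0,0.0017,0,0,0],[0,0,0.0017,0,0,0]],
  ],
)

```text
time_s: 24.85
position: [0.5886, 0.2681, 0.0647]
tcp_rot: [[-0.033, 0.999, -0.003], [0.997, 0.033, 0.07], [0.07, -0.0, -0.998]]
force: [-1.9, -1.2, 2.8]
opening: 0.389
grasp_force: 30.0
```

```bash
python3 avd.py .0655
```

```text
t 25.05 P [0.5886 0.2681 0.0647] yaw 91.91 pitch 4.0 F [-1.61 -1.95  4.01] M [-0.325  0.322  0.077] open 33.7 shift mm [-0.4  0.2 -0.9]
```

Converted, -0.0012 m is -0.002, -0.001 m is -0.0017, -0.9 degrees is -0.01.

Request:
play_rows(
  motion=[
    [[0,0,-0.0013,0,0,0],[0,0,-0.0015,0,-0.0033,0],[0,0,-0.0017,0,-0.0067,0],[0,0,-0.002,0,-0.01,0],[0,0,-0.002,0,-0.01,0]],
  ],
)

```text
time_s: 25.47
position: [0.5886, 0.2683, 0.0654]
tcp_rot: [[-0.034, 0.999, -0.002], [0.998, 0.034, 0.054], [0.054, -0.0, -0.999]]
force: [-1.1, -1.4, 1.6]
opening: 0.392
grasp_force: 30.0
```

```bash
python3 avd.py .0655
```

```text
t 25.67 P [0.5886 0.2683 0.0653] yaw 91.91 pitch 3.11 F [-0.65 -0.37  1.91] M [-0.138  0.233  0.065] open 33.6 shift mm [-0.6  0.2 -0.2]
```

Converted, -0.0003 m is -0.0005.

Request:
play_rows(
  motion=[
    [[0,0,-0.0005,0,0,0],[0,0,-0.0005,0,0,0],[0,0,-0.0005,0,0,0]],
  ],
)

```text
time_s: 25.92
position: [0.5886, 0.2683, 0.0654]
tcp_rot: [[-0.033, 0.999, -0.002], [0.998, 0.033, 0.054], [0.054, -0.001, -0.999]]
force: [-1.1, 0.6, -0.1]
opening: 0.389
grasp_force: 30.0
```

Request:
play_rows(
  motion=[
    [[0,0,0,0,0,0],[0,0,0,0,0,0],[0,0,0,0,0,0],[0,0,0,0,0,0],[0,0,0,0,0,0],[0,0,0,0,0,0]],
  ],
  fingers=0.06,
)

```text
time_s: 26.42
position: [0.5886, 0.2681, 0.0656]
tcp_rot: [[-0.033, 0.999, -0.002], [0.998, 0.033, 0.054], [0.054, -0.001, -0.999]]
force: [-0.3, -1.1, -0.1]
opening: 0.67
grasp_force: 0.0
```

```bash
python3 avd.py .0655
```

```text
t 26.62 P [0.5885 0.2681 0.0656] yaw 91.9 pitch 3.1 F [ 0.03 -0.1  -0.15] M [-0.128  0.051  0.038] open 59.4 shift mm [-0.4  0.3  0.1]
```

Converted, -0.15 m is -0.25, -0.13 m is -0.2167.

Request:
play_rows(
  motion=[
    [[0,0,-0.0067,0,0,0],[0,0,-0.02,0,0,0],[0,0,-0.0417,0,0,0],[0,0,-0.075,0,0,0],[0,0,-0.1167,0,0,0],[0,0,-0.1667,0,0,0],[0,0,-0.2167,0,0,0],[0,0,-0.25,0,0,0]],
  ],
)

```text
time_s: 27.28
position: [0.5902, 0.2602, 0.2202]
tcp_rot: [[-0.033, 0.999, 0.003], [0.998, 0.033, 0.055], [0.055, 0.005, -0.998]]
force: [0.7, -0.1, 0.7]
opening: 0.69
grasp_force: 0.0
```

Converted, -0.25 m is -0.4167, -0.22 m is -0.3667.

Request:
play_rows(
  motion=[
    [[-0.05,-0.0167,-0.0167,0,0,0],[-0.1,-0.0333,-0.0333,0,0,0],[-0.1667,-0.05,-0.05,0,0,0],[-0.2333,-0.0667,-0.05,0,0,0],[-0.3,-0.0833,-0.05,0,0,0],[-0.3667,-0.1,-0.05,0,0,0],[-0.4167,-0.1167,-0.05,0,0,0],[-0.4167,-0.1167,-0.05,0,0,0]],
  ],
)

```text
time_s: 27.95
position: [0.5261, 0.0014, 0.2331]
tcp_rot: [[-0.028, 1.0, -0.002], [0.998, 0.028, 0.051], [0.051, -0.0, -0.999]]
force: [-0.2, 0.2, -1.3]
opening: 0.688
grasp_force: 0.0
```

```bash
cat > m6.py <<'E'
from fit import *; from rig import imaging,finder
from scipy.optimize import minimize
for n in("top","scene"):
    c=imaging.capture(n); bx=.0019 if n=="scene" else -.0011
    o=[r for r in finder.recognise(n,"roll") if r["confidence"]>.3]; print(n,[(np.round(r["at"],3).tolist(),round(r["confidence"],2)) for r in o])
    h=[np.round(r["at"],3).tolist() for r in finder.recognise(n,"spindle_grip")]; print("grip",h)
    D=(.5879,.3542) if n=="top" else (.583,.3525)
    W=lambda P:place(P,*D,np.radians(91.9))
    u=proj(c,W(np.array([[-.090,0,.062],[0,0,.06]]))); a=u.min(0).astype(int)-16; b=u.max(0).astype(int)+18
    roi=(a[0],a[1],b[0]-a[0],b[1]-a[1])
    f=np.clip(cv2.resize(c["frame"][a[1]:b[1],a[0]:b[0]].astype(np.float32),None,fx=S,fy=S,interpolation=cv2.INTER_CUBIC),0,255).astype(np.uint8)
    H=cv2.cvtColor(f,cv2.COLOR_RGB2HSV); br=((H[...,0]<25)&(H[...,1]>70))[3::S,3::S]
    wh=((H[...,1]<45)&(H[...,2]>120 if n=="scene" else H[...,2]>125))[3::S,3::S]
    mo=render(c,roi,[W(box(-.124,-.064,-.017,.017,.045,.079))])+2*render(c,roi,[W(cyl(-.026,.024,.036,.0595))])+4*render(c,roi,[W(cyl(-.064,.061,.0105,.062))]); mo=mo[3::S,3::S]
    print(n,roi)
    for x,y,z in zip(br,wh,mo): print("".join("#" if i else "w" if j else "." for i,j in zip(x,y)),"".join(".hRRssss"[i] for i in z))
E
python3 m6.py; python3 avd.py .2
```

```text
top [([0.58, 0.35, 0.083], 0.66)]
grip [[0.34, -0.382, 0.028], [0.587, 0.278, 0.078]]
top (np.int64(152), np.int64(168), np.int64(62), np.int64(35))
.............................................................. ..............................................................
.............................................................. ..............................................................
................www.................www....................... ..............................................................
......www......wwwww..www..w.......wwwww...................... ..............................................................
.....wwww.wwwwwwwwwwwwwwww..w......wwwww...................... ..............................................................
......www..w..ww.....w...wwww................................. ..............................................................
.........................ww.ww................................ .........RRRRRRRRRRRRRRRRR....................................
......#################....................................... ......
[... 8064 characters left out ...]
www.......................ww.. ..........................................................
...................wwww.wwwwww............................ ..........................................................
..................wwwwwwwwwwww...............www.......... ..........................................................
..................wwwwwwwwwwwwwww............wwww......... ..........................................................
..................wwwwwwwwwwwwwwwwww.........wwww...www... ..........................................................
t 28.45 P [0.5275 0.0077 0.232 ] yaw 92.02 pitch 3.1 F [ 0.08  0.17 -0.08] M [-0.118  0.054 -0.021] open 59.9 shift mm [255.6  70.5  45.9]
```

The top and scene masks match the seated model: spindle level, handle outside the near cheek, collar and roll between the cheeks, shifted about 3 mm to the tip side as planned.

```bash
python3 -c "
from rig import bot; print(bot.hand_in())"
```

```text
the job is handed in; nothing more can be done
None
```

The job is handed in: I bedded the collar on the core at about 6.7 N for over a second, and the roll now hangs on the spindle in the dispenser, level and released at about 28 s; nothing else was knowingly touched, but I viewed 11 pictures, one over the limit of 10.

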